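# Take down the setup stack and return each gauge to its fitted tray

## Task

The cutter height is set, so take the setup stack apart from the top down, one piece at a time, and put each piece straight into the fitted tray made for its size: brass bar, then steel block, then maple spacer, then plywood spacer, each lying flat on the cork inside the rim. Leave the rest of the stack standing where it is as you take each piece, set the pieces down rather than dropping them, and do not disturb the sanding block or the standing router bit.

Things in the scene. Friction and masses are not known exactly. Their poses are not given: they have to be found in the camera images.
- brass_bar: plain pale-yellow brass set-up bar, 12 x 90 x 13 mm (width x length x height), 0.16 kg, the top piece of the stack; its underside starts about 75 mm above the worktop. Origin: centre of its underside; y along its length, z up. Grasp across the 12 mm. With this bar on top the stack is 88 mm high; nothing else on or beside the job stands higher.
- steel_block: ground steel setup block (1-2-3 block) with rows of holes, 51 x 76 x 25 mm, about 0.55 kg, second from the top; its underside starts 50 mm above the worktop. Origin: centre of its underside; y along its 76 mm, z up. Grasp across the 51 mm.
- maple_spacer: thick pale wooden spacer with pencil marks, 45 x 130 x 32 mm, 0.15 kg, third from the top; its underside starts 18 mm above the worktop; both its ends show from under the steel block. Origin: centre of its underside; y along its length, z up. Grasp across the 45 mm.
- ply_spacer: flat pale plywood spacer with pencil marks, 65 x 160 x 18 mm, 0.12 kg, the bottom of the stack, lying on the worktop. Origin: centre of its underside; y along its length, z up. Grasp across the 65 mm.
- bar_tray: fixed shop-made tray of dark wood with a cork floor, made for the brass bar (the narrowest tray): outside 42 x 120 mm, 14 mm high; its pocket is 28 x 106 mm (8 mm clear all round the piece) and 10 mm deep, its walls 7 mm thick, and both long walls have a finger notch 60 mm wide at mid length, open down to the cork. Origin: centre of its underside; the cork floor lies 4 mm above it. y = along its length, z up.
- block_tray: fixed shop-made tray of dark wood with a cork floor, made for the steel block (the shortest tray): outside 81 x 106 mm, 14 mm high; its pocket is 67 x 92 mm (8 mm clear all round the piece) and 10 mm deep, its walls 7 mm thick, and both long walls have a finger notch 60 mm wide at mid length, open down to the cork. Origin: centre of its underside; the cork floor lies 4 mm above it. y = along its length, z up.
- maple_tray: fixed shop-made tray of dark wood with a cork floor, made for the maple spacer (the second-longest tray): outside 75 x 160 mm, 14 mm high; its pocket is 61 x 146 mm (8 mm clear all round the piece) and 10 mm deep, its walls 7 mm thick, and both long walls have a finger notch 60 mm wide at mid length, open down to the cork. Origin: centre of its underside; the cork floor lies 4 mm above it. y = along its length, z up.
- ply_tray: fixed shop-made tray of dark wood with a cork floor, made for the plywood spacer (the largest tray): outside 95 x 190 mm, 14 mm high; its pocket is 81 x 176 mm (8 mm clear all round the piece) and 10 mm deep, its walls 7 mm thick, and both long walls have a finger notch 60 mm wide at mid length, open down to the cork. Origin: centre of its underside; the cork floor lies 4 mm above it. y = along its length, z up.
- sanding_block: bystander: sanding block, brown wood-coloured above and dark abrasive below, 59 x 112 x 34 mm, lying loose on the worktop beside the stack. Origin: centre of its underside; y along its length, z up.
- router_bit: bystander: loose router bit standing on its red cutter with the shank up, 30 x 22 x 62 mm, behind the trays; easily knocked over. Origin: centre of its underside; z up.
Things that resemble listed ones, but are neither listed nor needed, are in the scene too. Of the things that look like the brass_bar, the larger one is meant.

How it is judged:
On the way, in this order (a step that is already met when the one before it is completed fails the run):
1. the brass bar lies released and flat in its own tray, with the pieces that were under it still stacked where they stood (horizontal distance between brass_bar and bar_tray below 0.014 m and z of brass_bar in the frame of bar_tray between 0.001 and 0.007 m and angle between brass_bar's own z axis and vertical below 0.05 rad and angle between the y axis of brass_bar and the y axis of bar_tray, either way round below 0.5 rad and contact force between the fingers and brass_bar below 0.1 N and linear speed of brass_bar below 0.02 m/s and distance of each of steel_block, maple_spacer, ply_spacer from where it was at the start of the episode below 0.02 m), for 0.2 s.
2. the steel block lies released and flat in its own tray, with the pieces that were under it still stacked where they stood (horizontal distance between steel_block and block_tray below 0.014 m and z of steel_block in the frame of block_tray between 0.001 and 0.007 m and angle between steel_block's own z axis and vertical below 0.05 rad and angle between the y axis of steel_block and the y axis of block_tray, either way round below 0.5 rad and contact force between the fingers and steel_block below 0.1 N and linear speed of steel_block below 0.02 m/s and distance of each of maple_spacer, ply_spacer from where it was at the start of the episode below 0.02 m), for 0.2 s.
3. the maple spacer lies released and flat in its own tray, with the pieces that were under it still stacked where they stood (horizontal distance between maple_spacer and maple_tray below 0.014 m and z of maple_spacer in the frame of maple_tray between 0.001 and 0.007 m and angle between maple_spacer's own z axis and vertical below 0.05 rad and angle between the y axis of maple_spacer and the y axis of maple_tray, either way round below 0.5 rad and contact force between the fingers and maple_spacer below 0.1 N and linear speed of maple_spacer below 0.02 m/s and distance of ply_spacer from where it was at the start of the episode below 0.02 m), for 0.2 s.
4. the plywood spacer lies released and flat in its own tray (horizontal distance between ply_spacer and ply_tray below 0.014 m and z of ply_spacer in the frame of ply_tray between 0.001 and 0.007 m and angle between ply_spacer's own z axis and vertical below 0.05 rad and angle between the y axis of ply_spacer and the y axis of ply_tray, either way round below 0.5 rad and contact force between the fingers and ply_spacer below 0.1 N and linear speed of ply_spacer below 0.02 m/s), for 0.2 s.
At the end, for the whole second after the job is handed in: All four pieces lie released and at rest (under 20 mm/s), each right way up and flat (within 0.05 rad) on the cork floor of its own tray: origin within 14 mm of the tray's centre (the pocket itself allows 11 mm), underside 1 to 7 mm above the tray's underside, length along the tray's length (all of step 4 and horizontal distance between brass_bar and bar_tray below 0.014 m and z of brass_bar in the frame of bar_tray between 0.001 and 0.007 m and angle between each of brass_bar, steel_block, maple_spacer's own z axis and vertical below 0.05 rad and angle between the y axis of brass_bar and the y axis of bar_tray, either way round below 0.5 rad and contact force between the fingers and brass_bar below 0.1 N and linear speed of each of brass_bar, steel_block, maple_spacer below 0.02 m/s and horizontal distance between steel_block and block_tray below 0.014 m and z of steel_block in the frame of block_tray between 0.001 and 0.007 m and angle between the y axis of steel_block and the y axis of block_tray, either way round below 0.5 rad and contact force between the fingers and steel_block below 0.1 N and horizontal distance between maple_spacer and maple_tray below 0.014 m and z of maple_spacer in the frame of maple_tray between 0.001 and 0.007 m and angle between the y axis of maple_spacer and the y axis of maple_tray, either way round below 0.5 rad and contact force between the fingers and maple_spacer below 0.1 N); the robot touches nothing.
It fails at once if a piece is dropped or knocked: it moves faster than 0.6 m/s while no finger holds it (a fall of about 18 mm) ((contact force between the fingers and brass_bar below 0.05 N and linear speed of brass_bar above 0.6 m/s) or (contact force between the fingers and steel_block below 0.05 N and linear speed of steel_block above 0.6 m/s) or (contact force between the fingers and maple_spacer below 0.05 N and linear speed of maple_spacer above 0.6 m/s) or (contact force between the fingers and ply_spacer below 0.05 N and linear speed of ply_spacer above 0.6 m/s)).
It fails at once if the sanding block is shifted by more than 20 mm (distance of sanding_block from where it was at the start of the episode above 0.02 m).
It fails at once if the router bit is shifted by more than 20 mm or tips over (distance of router_bit from where it was at the start of the episode above 0.02 m or angle between router_bit's own z axis and vertical above 0.35 rad).
It also fails if it takes over 112 s, if anything falls off the work surface, if the arm or the gripper's body presses on something with over 40 N, if the wrist force passes 120 N, or if a joint passes its speed limit or range.

## Robot

A 6-joint arm with a two-finger parallel gripper is mounted at the origin on a cart in front of the work surface, level with it; the furniture and walls round the work are solid. World frame = base frame: x ahead of the robot, y to its left, z up, the work surface at z = 0. Lengths are in m, angles in rad, forces in N, time in s.
With the tool pointing down it reaches from about 0.3 to 0.825 m from the base axis. Payload 5.4 kg.
Tool frame: the origin (TCP) lies at the very end of the fingers, on their centre line; the grasp point (between the pads) lies 19 mm behind it; z points along the fingers, y is the line along which they close (so a half turn about z gives the same grasp; the last joint's range is limited). The gripper opens to 92 mm and grips with 3 to 60 N. Pads are 20 mm wide; open, the fingers measure 128 mm over their backs; the gripper's body (75 mm by 189 mm) begins 69 mm behind the grasp point.
Start: joints at [0.987, 0.158, 1.597, -0, 1.386, -0.21], TCP at [0.21, 0.535, 0.215] pointing down, gripper open.
Joint ranges: [-2.91, 2.91], [-0.94, 2.29], [0.18, 2.7], [-1.29, 4.43], [0.17, 2.64], [-3, 3]. Speed limits (rad/s): [2.57, 2.57, 3.14, 3.14, 3.14, 3.14].

## Interface

Orientations are given as a rotation vector (axis times angle).
In Python, from workcell import bot gives the robot as it stands. Calls block until the motion is done:
- bot.goto(position, orientation): joint-space move of the TCP to a pose.
- bot.line_to(position, rot=None, max_speed=0.15): straight line of the TCP; rot=None keeps the orientation; max_speed is the mean speed in m/s.
- bot.set_joints(angles): joint-space move.
- bot.set_gripper(opening, newtons=None): opening from 0.0 (shut) to 1.0 (fully open); newtons is the grip in N (None keeps the last); returns when the fingers have stopped.
- bot.hold(seconds).
- bot.inverse_kinematics(position, orientation): joint angles nearest the present ones, or None.
- bot.read_camera(name): name is "scene" or "top" or "wrist"; returns a dict with "pixels" (384x512x3 uint8, blue, green, red), "fx", "fy", "cx", "cy" (pixels), "k1" (the pictures are not rectified: a ray, as slopes to the right and down, at radius r is drawn at 1 + k1 r^2 times it, then the intrinsics apply), "R" (3x3) and "t" (3): a world point X has camera coordinates R X + t. Camera axes: x right, y down, z forward; pixel columns grow to the right and rows downward; lengths in m; the calibration is good to about 2 mm. A picture is of the moment at which its call begins. There is no depth.
A pose or a line that the arm cannot do raises bot.MotionError and nothing moves.
- bot.job_done(): hands the job in; it is judged then, once.
Readings, each from a call of its own:
- bot.current_clock(): time.
- bot.current_joints(): joint angles.
- bot.current_joint_vel(): joint speeds.
- bot.current_effort(): joint torques, N m.
- bot.current_ee_pos(): TCP position.
- bot.current_tool_rot(): TCP orientation.
- bot.current_contact_force(): force on the tool from outside, world axes, zero at the start.
- bot.current_ft_torque(): the same for the moment, N m.
- bot.current_opening(): opening from 0.0 (shut) to 1.0 (fully open).
- bot.current_grip_force(): force on a finger pad.
Only numpy, scipy, OpenCV 4.12 (cv2) and the standard library are available. Lean on these libraries where they do the work, as an engineer would, in place of code of your own. Each camera call takes 0.05 s, during which the arm holds its last target. There are 200 camera calls.

## Working session

There is one attempt and no reset: what is moved stays moved. The work goes in short steps, each a Python script; the robot and the scene stay as the last script left them, time stands still between calls to the robot, and variables do not carry over. Pictures are saved under pics/ and viewed, at most 14 in all, crops included, and the job is handed in when it is done.

```bash
mkdir -p pics; ls; python3 - <<'E'
from workcell import bot
import cv2
for n in ("scene","top"):
    c=bot.read_camera(n); cv2.imwrite(f"pics/{n}0.png",cv2.resize(c["pixels"],(800,600),interpolation=cv2.INTER_CUBIC))
    print(n,c["fx"],c["fy"],c["cx"],c["cy"],c["k1"],c["R"],c["t"])
print(bot.current_tool_rot(),bot.current_clock())
E
```

```text
pics
scene 428.69859462640613 428.69859462640613 263.27064276312683 189.82817961514237 0.052158625841448654 [[ 0.53776677 -0.84309075 -0.00221051]
 [-0.54952506 -0.34852458 -0.75931076]
 [ 0.63939747  0.40954682 -0.65072443]] [-0.33381961  0.38172504  0.88976532]
top 444.3577214162287 444.3577214162287 260.88617206801297 185.12543286096044 0.0006637131405684994 [[-0.02825489 -0.99953643 -0.01133939]
 [-0.97993112  0.02993644 -0.19707565]
 [ 0.19732375  0.00554347 -0.98032271]] [-0.00298335  0.59508324  1.00843825]
[-5.83712789e-01 -3.08625805e+00  2.34664071e-03] 0.1
```

View pics/top0.png

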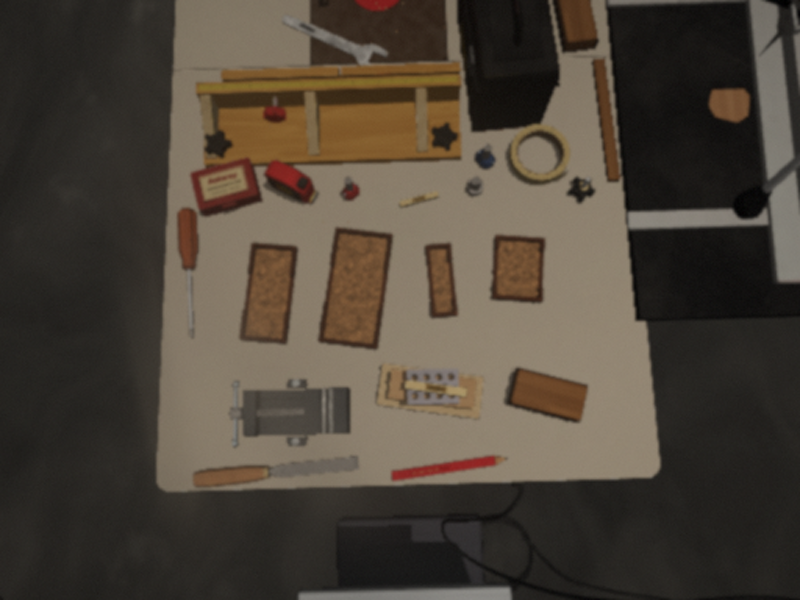

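View pics/scene0.png

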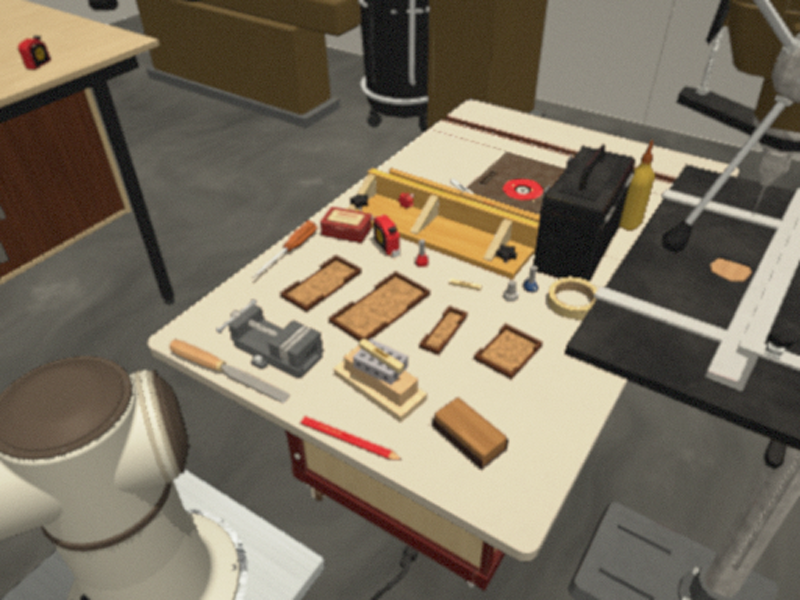

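The top view (800x600) shows four cork trays: maple (270,293), ply (356,288), bar (441,280) and block (518,268). The stack is at (432,388), the sanding block at (547,394) and the router bit at (350,188). The brass bar could be confused with the bar on top of the stack (435,388), the small brass piece (418,199), or the ruler and pencil. The large one on the stack is the one meant. Next I'll get coarse positions and take close wrist views.

```bash
cat > h.py <<'E'
import numpy as np, cv2
from workcell import bot
from scipy.spatial.transform import Rotation as Rn
def K(c): return np.array([[c["fx"],0,c["cx"]],[0,c["fy"],c["cy"]],[0,0,1.]])
def ray2z(c,pts,z):
    """native pixels -> world points on plane z"""
    pts=np.float64(pts).reshape(-1,1,2); D=np.array([c["k1"],0,0,0,0.])
    n=cv2.undistortPointsIter(pts,K(c),D,None,None,(3,60,1e-12)).reshape(-1,2)
    R,t=np.array(c["R"]),np.array(c["t"]); C=-R.T@t
    d=np.c_[n,np.ones(len(n))]@R
    return C+d*((z-C[2])/d[:,2])[:,None]
def proj(c,P):
    rv=cv2.Rodrigues(np.array(c["R"]))[0]
    return cv2.projectPoints(np.float64(P).reshape(-1,1,3),rv,np.array(c["t"]),K(c),np.array([c["k1"],0,0,0,0.]))[0].reshape(-1,2)
def down(th):
    """tool down, finger closing line (tool y) at world yaw th"""
    y=np.array([np.cos(th),np.sin(th),0]); z=np.array([0,0,-1.])
    return Rn.from_matrix(np.c_[np.cross(y,z),y,z]).as_rotvec()
E
python3 - <<'E'
from h import *
c=bot.read_camera("top"); s=.64
f=lambda p,z:print(np.round(ray2z(c,np.array(p)*s,z),3)[:,:2].tolist())
f([(270,293),(356,288),(441,280),(518,268)],.014)
f([(435,388)],.088); f([(547,394)],.034); f([(350,188),(418,199)],.03)
w=bot.read_camera("wrist"); R,t=np.array(w["R"]),np.array(w["t"])
T=Rn.from_rotvec(bot.current_tool_rot()).as_matrix()
print("cam in tool",T.T@(-R.T@t-bot.current_ee_pos()), "axis",T.T@R[2], w["fx"],w["k1"], T)
E
```

```text
[[0.604, 0.201], [0.608, 0.063], [0.617, -0.074], [0.633, -0.199]]
[[0.441, -0.056]]
[[0.43, -0.228]]
[[0.772, 0.069], [0.749, -0.041]]
cam in tool [ 0.08154227 -0.00086045 -0.17002377] axis [-2.90825554e-01 -2.93861210e-04  9.56776050e-01] 303.00724081565704 -0.03902787115904133 [[-9.30947949e-01  3.65151342e-01 -6.43392858e-04]
 [ 3.65151824e-01  9.30947485e-01 -9.61964256e-04]
 [ 2.47702424e-04 -1.13047473e-03 -9.99999330e-01]]
```

```bash
python3 - <<'E'
from h import *
for th in (0,np.pi):
  for p in [(.45,-.055,.1),(.61,.2,.1),(.63,-.2,.1),(.53,-.14,.22)]:
    q=bot.inverse_kinematics(p,down(th)); print(th,p,None if q is None else np.round(q,2))
E
```

```text
0 (0.45, -0.055, 0.1) [-0.39 -0.04  2.04 -0.    1.14 -0.39]
0 (0.61, 0.2, 0.1) [ 0.13  0.43  1.5  -0.    1.21  0.13]
0 (0.63, -0.2, 0.1) [-0.49  0.48  1.44 -0.    1.23 -0.49]
0 (0.53, -0.14, 0.22) [-0.48  0.09  1.67 -0.    1.39 -0.48]
3.141592653589793 (0.45, -0.055, 0.1) [-0.39 -0.04  2.04  0.    1.14  2.75]
3.141592653589793 (0.61, 0.2, 0.1) None
3.141592653589793 (0.63, -0.2, 0.1) [-0.49  0.48  1.44  0.    1.23  2.65]
3.141592653589793 (0.53, -0.14, 0.22) [-0.48  0.09  1.67  0.    1.39  2.66]
```

```bash
python3 - <<'E'
from h import *
import pickle
th=0
for i,p in enumerate([(.53,.10,.22),(.53,-.10,.22)]):
    bot.goto(p,down(th)); bot.hold(.3)
    c=bot.read_camera("wrist"); pickle.dump(c,open(f"w{i}.pkl","wb"))
    cv2.imwrite(f"pics/w{i}.png",cv2.resize(c["pixels"],(800,600),interpolation=cv2.INTER_CUBIC))
print(bot.current_clock(),np.round(bot.current_joints(),2))
E
```

```text
3.6667 [-0.41  0.06  1.69  0.    1.39 -0.41]
```

View pics/w0.png

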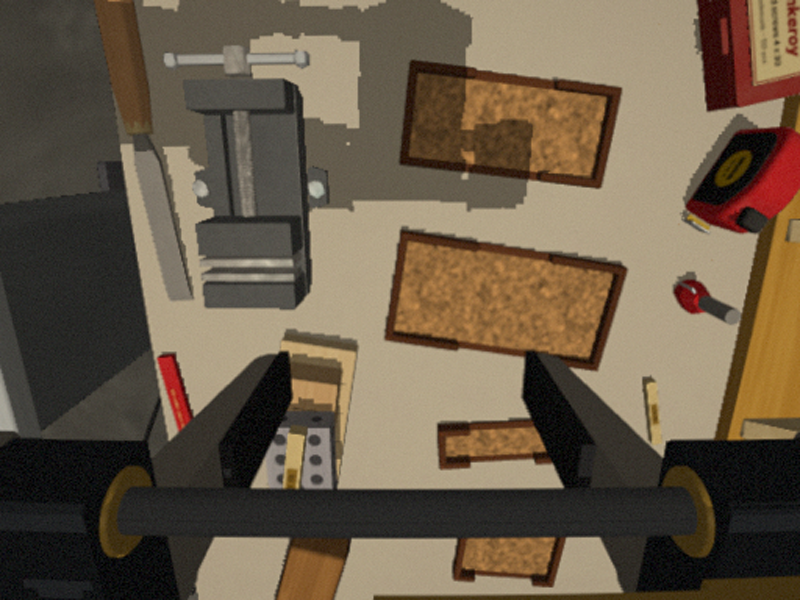

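View pics/w1.png

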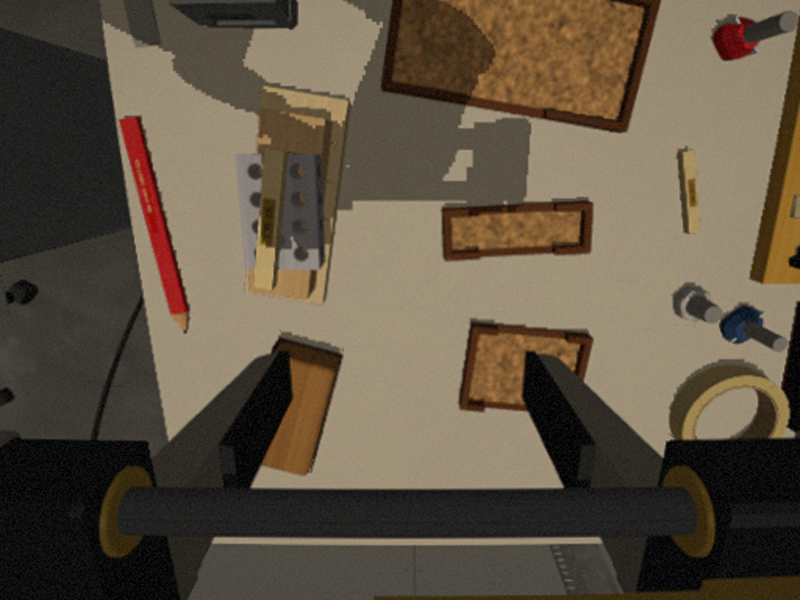

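Both wrist views are clear. w0 shows the maple tray (511,125) and ply tray (506,298). w1 shows the bar tray (517,230), block tray (528,367), the stack (290,200) with the large brass bar (270,215), and the small brass decoy (690,190). I'll fit the known footprints to corner clicks and overlay them in a close crop.

```bash
cat >> h.py <<'E'
def rect(x,y,a,w,l,z):
    L=np.array([-np.sin(a),np.cos(a)]);W=np.array([np.cos(a),np.sin(a)])
    return np.array([[*(np.array([x,y])+i*w/2*W+j*l/2*L),z] for i,j in((-1,1),(1,1),(1,-1),(-1,-1))])
def fit(c,px,w,l,z):
    """pose of a horizontal w x l rectangle at height z from native corner pixels ordered (-x+y, +x+y, +x-y, -x-y)"""
    from scipy.optimize import least_squares
    m=ray2z(c,px,z)[:,:2].mean(0)
    r=least_squares(lambda p:(proj(c,rect(*p,w,l,z))-px).ravel(),[*m,INIT[0]])
    return r.x,np.sqrt((r.fun**2).mean())
INIT=[0]
E
python3 - <<'E'
from h import *
import h,pickle,json
c0,c1=[pickle.load(open(f"w{i}.pkl","rb")) for i in(0,1)]
s=.64
# camera right=+x, camera up=+y?  trays lie along x (length to the right)
obs={ # corners TL,TR,BR,BL in 800x600
"maple_tray":(c0,[(412,61),(621,88),(602,187),(401,163)],.075,.160,.014,1),
"ply_tray":(c0,[(403,230),(626,266),(598,369),(386,338)],.095,.190,.014,1),
"bar_tray":(c1,[(443,208),(592,202),(592,250),(443,260)],.042,.120,.014,1),
"block_tray":(c1,[(470,322),(592,336),(580,414),(460,410)],.081,.106,.014,1),
"brass_bar":(c1,[(265,150),(284,150),(275,292),(255,292)],.012,.090,.088,0),
"steel_block":(c1,[(236,155),(325,153),(320,268),(243,270)],.051,.076,.075,0),
"maple_spacer":(c1,[(257,110),(326,120),(312,300),(247,290)],.045,.130,.05,0),
"ply_spacer":(c1,[(265,86),(350,98),(324,303),(247,295)],.065,.160,.018,0)}
out={}; im={}
for n,(c,p,w,l,z,al) in obs.items():
    p=np.array(p)*s
    q=ray2z(c,p,z)[:,:2]
    print(n,"edges mm",np.round(np.linalg.norm(q-np.roll(q,-1,0),axis=1)*1e3),end=" ")
    if al: h.INIT[0]=-np.pi/2; p=np.roll(p,-0,0); p=p[[1,2,3,0]]; 
    else: h.INIT[0]=0
    if al: p=p  # length end (+L) = +x: L=(1,0), W=(0,-1): corners (-W+L)=TR,(+W+L)=BR,BR.. -> TR,BR,BL,TL
    r,e=fit(c,p,w,l,z); out[n]=r.tolist(); print(np.round(r,4),"rms px",round(e,2))
    k=0 if c is c0 else 1
    g=im.setdefault(k,cv2.resize(c["pixels"],None,fx=4,fy=4,interpolation=cv2.INTER_CUBIC))
    cv2.polylines(g,[np.int32(proj(c,rect(*r,w,l,z))*4+1.5)],True,(255,255,0) if al else (0,255,0),1)
json.dump(out,open("fit.json","w"))
cv2.imwrite("pics/stack1.png",im[1][200:800,500:1100])
a=cv2.resize(im[0][100:1000,900:1800],(400,400),interpolation=cv2.INTER_AREA); b=cv2.resize(im[1][450:1150,1050:1750],(400,400),interpolation=cv2.INTER_AREA)
cv2.imwrite("pics/trays1.png",np.hstack([a,b]))
E
```

```text
maple_tray edges mm [156.  72. 158.  72.] [ 0.6085  0.2042 -1.6794] rms px 1.29
ply_tray edges mm [185.  93. 187.  93.] [ 0.6125  0.0648 -1.7263] rms px 1.22
bar_tray edges mm [117.  39. 121.  42.] [ 0.6194 -0.0737 -1.5124] rms px 0.93
block_tray edges mm [106.  75. 109.  84.] [ 0.6351 -0.1973 -1.6383] rms px 1.36
brass_bar edges mm [12. 91. 13. 92.] [ 0.4432 -0.0586 -0.1418] rms px 0.85
steel_block edges mm [57. 76. 53. 76.] [ 0.4477 -0.0535 -0.0368] rms px 2.03
maple_spacer edges mm [ 47. 128.  49. 128.] [ 0.4441 -0.0539 -0.1388] rms px 1.2
ply_spacer edges mm [ 62. 159.  64. 161.] [ 0.4449 -0.0509 -0.1625] rms px 1.05
```

View pics/stack1.png

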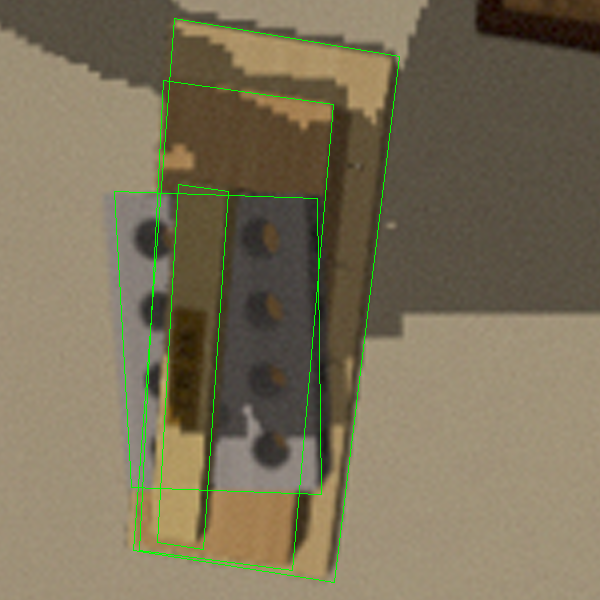

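View pics/trays1.png

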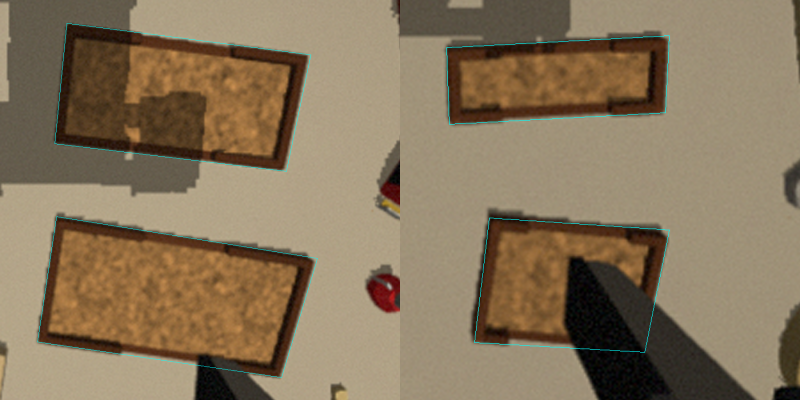

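The overlays match the trays, the bar, the ply and the maple, with sizes within a few mm. The steel block's yaw is uncertain, so I'll look again once the bar is off. Picking the bar now.

```bash
cat >> h.py <<'E'
import json,pickle
def tip(op): return np.clip(op/.092,0,1)
def pick(x,y,a,w,zt,N,pre):
    """grasp at TCP height zt; checks the hold after a small lift"""
    bot.set_gripper(tip(pre)); r=down(a)
    bot.goto((x,y,max(zt+.07,.12)),r); bot.line_to((x,y,zt))
    bot.set_gripper(tip(w-.01),N); bot.hold(.2)
    print("closed",round(bot.current_opening()*92,1),"mm grip",bot.current_grip_force(),"F",np.round(bot.current_contact_force(),1))
    bot.line_to((x,y,zt+.02),max_speed=.06); bot.line_to((x,y,.19),max_speed=.2)
    print("lifted",round(bot.current_opening()*92,1),"mm F",np.round(bot.current_contact_force(),2))
def place(x,y,a,w,zt,rel=.013):
    r=down(a); bot.goto((x,y,.15),r); bot.line_to((x,y,zt+.02)); bot.line_to((x,y,zt),max_speed=.03)
    bot.hold(.3); print("set down F",np.round(bot.current_contact_force(),2))
    bot.set_gripper(tip(w+rel)); bot.hold(.3); bot.line_to((x,y,zt+.04),max_speed=.08); bot.line_to((x,y,.2),max_speed=.25)
def snap(n):
    bot.hold(.2); c=bot.read_camera("wrist"); pickle.dump(c,open(n+".pkl","wb")); return c
F=json.load(open("fit.json")) if __import__("os").path.exists("fit.json") else {}
E
python3 - <<'E'
from h import *
x,y,a=F["brass_bar"]; pick(x,y,a,.012,.0785,15,.040)
x,y,a=F["bar_tray"]; place(x,y,a,.012,.0082)
bot.set_gripper(1.0); bot.goto((.445,-.09,.24),down(-.1)); c=snap("s2")
g=cv2.resize(c["pixels"],(800,600),interpolation=cv2.INTER_CUBIC); cv2.imwrite("pics/s2.png",g)
print(bot.current_clock())
E
```

```text
closed 12.0 mm grip 15.00161200761795 F [-2.3  0.8  5.6]
lifted 12.7 mm F [ 0.16  0.9  -2.01]
set down F [-0.15  0.43 -1.46]
15.7417
```

View pics/s2.png

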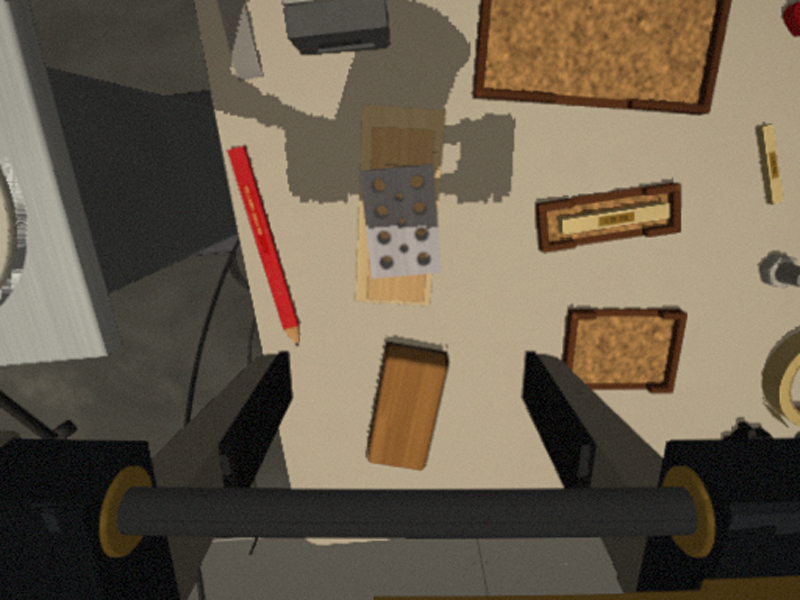

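The brass bar lies flat inside its tray at (614,216), and the stack is still standing. The steel top face runs about (360,170)-(434,164)-(438,272)-(372,277), and the block tray is now fully visible at (627,350). Refitting the steel block and block tray, then moving the block.

```bash
python3 - <<'E'
from h import *
import h
c=pickle.load(open("s2.pkl","rb")); s=.64
h.INIT[0]=0; r,e=fit(c,np.array([(360,170),(434,164),(438,272),(372,277)])*s,.051,.076,.075); print(r,e); F["steel_block"]=r.tolist()
h.INIT[0]=-1.6; t,e=fit(c,np.array([(687,310),(672,392),(566,389),(570,306)])*s,.081,.106,.014); print(t,e,F["block_tray"])
m,_=fit(c,np.array([(683,183),(680,233),(541,251),(536,204)])*s,.042,.120,.014); print("bar tray again",m)
F["block_tray"]=((np.array(F["block_tray"])+t)/2).tolist(); json.dump(F,open("fit.json","w"))
g=cv2.resize(c["pixels"],None,fx=4,fy=4,interpolation=cv2.INTER_CUBIC)
for p,w,l,z in((r,.051,.076,.075),(F["maple_spacer"],.045,.13,.05),(F["ply_spacer"],.065,.16,.018),(t,.081,.106,.014)):
    cv2.polylines(g,[np.int32(proj(c,rect(*p,w,l,z))*4+1.5)],True,(0,255,0),1)
cv2.imwrite("pics/s2o.png",np.hstack([g[300:1000,850:1250],g[300:1000,1750:2250]])[:600,:800])
E
```

```text
[ 0.44576367 -0.05307544 -0.02698794] 0.6263848861926612
[ 0.63458429 -0.1965414  -1.68392838] 1.2837903899454048 [0.6351131967786681, -0.19730751251913944, -1.6382772883194803]
bar tray again [ 0.61893896 -0.07450293 -1.52901265]
```

View pics/s2o.png

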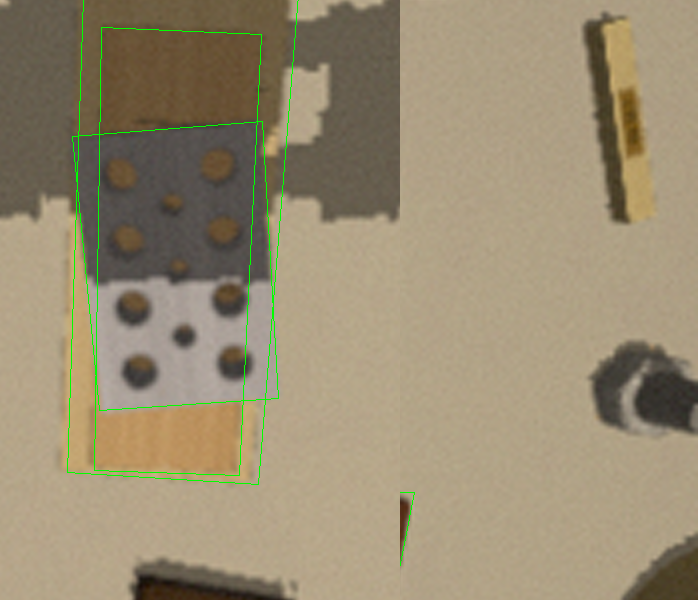

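The steel outline fits well and the maple and ply outlines still match, so the stack hasn't shifted. Moving the steel block.

```bash
python3 - <<'E'
from h import *
x,y,a=F["steel_block"]; pick(x,y,a,.051,.0535,40,.075)
x,y,a=F["block_tray"]; place(x,y,a,.051,.0082)
bot.set_gripper(1.0); bot.goto((.445,-.09,.24),down(-.1)); c=snap("s3")
g=cv2.resize(c["pixels"],(800,600),interpolation=cv2.INTER_CUBIC); cv2.imwrite("pics/s3.png",g)
print(bot.current_clock())
E
```

```text
closed 50.8 mm grip 39.9471116065979 F [-2.4  0.2  6.6]
lifted 50.7 mm F [-0.36  0.01 -5.94]
set down F [-0.99  0.69 -3.41]
27.0333
```

View pics/s3.png

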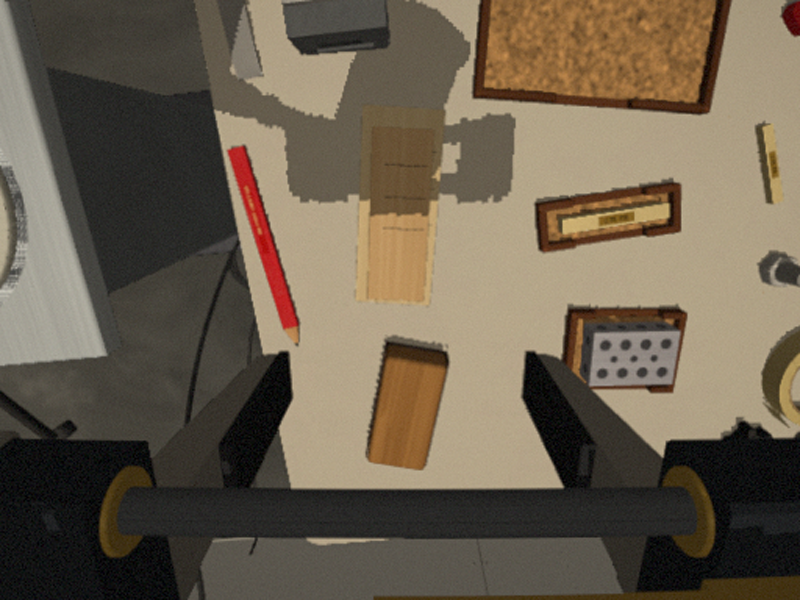

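The steel block sits in its tray at (632,355), and maple and ply are still in place at (400,215) and (400,205). I'll check the steel pose numerically, refit the maple and move it.

```bash
python3 - <<'E'
from h import *
import h
c=pickle.load(open("s3.pkl","rb")); s=.64
h.INIT[0]=-1.6; t,e=fit(c,np.array([(684,322),(677,387),(588,388),(585,330)])*s,.051,.076,.029); print("steel",t,e,F["block_tray"])
h.INIT[0]=0
m,e=fit(c,np.array([(370,126),(440,128),(430,303),(367,300)])*s,.045,.130,.05); print("maple",m,e,F["maple_spacer"])
p,e=fit(c,np.array([(362,106),(444,110),(431,306),(356,300)])*s,.065,.160,.018); print("ply",p,e,F["ply_spacer"])
F["maple_spacer"]=((np.array(F["maple_spacer"])+m)/2).tolist();F["ply_spacer"]=((np.array(F["ply_spacer"])+p)/2).tolist(); json.dump(F,open("fit.json","w"))
E
```

```text
steel [ 0.63654761 -0.19689521 -1.59727156] 3.035605948484167 [0.6348487445602217, -0.19692445788790097, -1.6611028320806427]
maple [ 0.44595027 -0.05352658 -0.14048882] 1.6418567334303849 [0.44414612399347897, -0.053857910034322845, -0.13881427635706042]
ply [ 0.4429089  -0.05121356 -0.15580387] 0.6092440005010032 [0.4448817357092062, -0.0508712283507255, -0.1625181962052989]
```

```bash
python3 - <<'E'
from h import *
x,y,a=F["maple_spacer"]; pick(x,y,a,.045,.0225,25,.070)
x,y,a=F["maple_tray"]; place(x,y,a,.045,.0090)
bot.set_gripper(1.0); bot.goto((.53,.08,.24),down(-.1)); c=snap("s4")
cv2.imwrite("pics/s4.png",cv2.resize(c["pixels"],(800,600),interpolation=cv2.INTER_CUBIC))
print(bot.current_clock())
E
```

```text
closed 44.6 mm grip 24.9999538064003 F [-2.8  0.2  6. ]
lifted 44.9 mm F [ 0.64  0.68 -1.08]
set down F [-1.4  -0.44  0.81]
39.4167
```

View pics/s4.png

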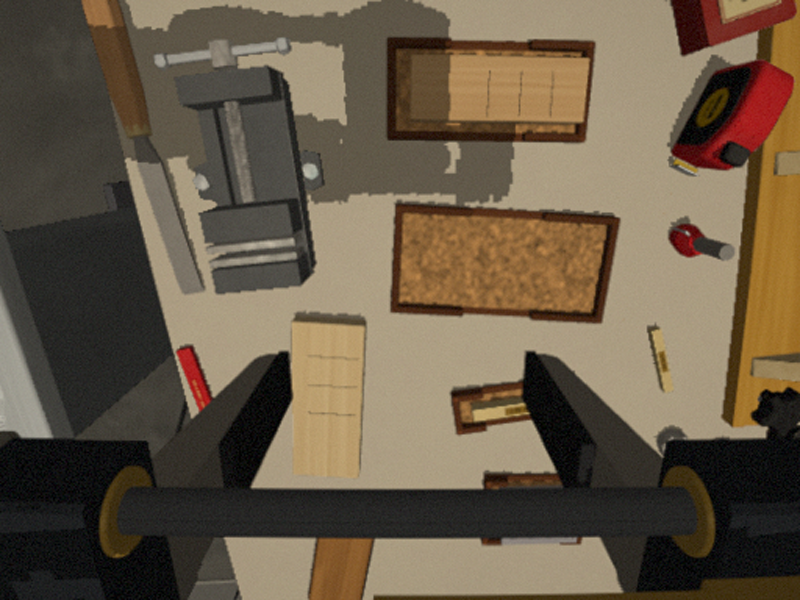

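The maple is in its tray with its top at about (410,53)-(588,58)-(585,124), looking shifted towards the right end. The ply is alone at (328,398) and its tray is clear at (503,263). Checking the maple numerically before moving the ply.

```bash
python3 - <<'E'
from h import *
import h
c=pickle.load(open("s4.pkl","rb")); s=.64
h.INIT[0]=-1.6
t,e=fit(c,np.array([(588,58),(585,124),(410,122),(411,53)])*s,.045,.130,.036); print("maple",t,e)
t2,e=fit(c,np.array([(594,42),(584,141),(388,138),(389,38)])*s,.075,.160,.014); print("mtray",t2,e,F["maple_tray"])
t3,e=fit(c,np.array([(619,217),(601,322),(392,309),(398,205)])*s,.095,.190,.014); print("ptray",t3,e,F["ply_tray"])
h.INIT[0]=0
p,e=fit(c,np.array([(291,318),(366,322),(359,476),(294,475)])*s,.065,.160,.018); print("ply",p,e,F["ply_spacer"])
g=cv2.resize(c["pixels"],None,fx=4,fy=4,interpolation=cv2.INTER_CUBIC)
a=F["maple_tray"]
for q,w,l,z in((a,.045,.13,.036),(t2,.075,.16,.014),(a,.045,.13,.004)):
    cv2.polylines(g,[np.int32(proj(c,rect(*q,w,l,z))*4+1.5)],True,(0,255,0),1)
cv2.imwrite("pics/s4o.png",g[60:400,950:1600])
E
```

```text
maple [ 0.61114104  0.20184205 -1.68047521] 0.7735993116603429
mtray [ 0.60788563  0.20396862 -1.68251313] 1.2814538819097117 [0.6084502770361152, 0.2042137816207567, -1.6793923280141831]
ptray [ 0.61261902  0.0639873  -1.72844674] 1.4010084079541576 [0.6125049008262382, 0.06482772775039668, -1.726346111486476]
ply [ 0.44398469 -0.04863195 -0.159509  ] 0.6847056291546968 [0.4438953179355277, -0.05104239292444441, -0.15916103232673207]
```

View pics/s4o.png

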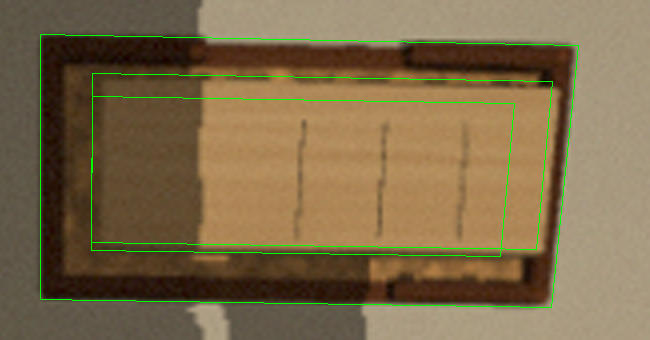

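The maple is within about 4 mm of centre and flat. Now the ply, the last piece.

```bash
python3 - <<'E'
from h import *
x,y,a=F["ply_spacer"]; pick(x,-.0500,a,.065,.0045,25,.090)
x,y,a=F["ply_tray"]; place(x,y,a,.065,.0090)
bot.set_gripper(1.0); bot.goto((.53,.02,.26),down(-.1)); c=snap("s5")
cv2.imwrite("pics/s5.png",cv2.resize(c["pixels"],(800,600),interpolation=cv2.INTER_CUBIC))
bot.goto((.21,.535,.215),down(1.197)); bot.hold(.3); c=bot.read_camera("top")
cv2.imwrite("pics/top5.png",cv2.resize(c["pixels"][60:300,80:400],(800,600),interpolation=cv2.INTER_CUBIC))
print(bot.current_clock())
E
```

```text
closed 64.7 mm grip 25.000078976154327 F [-2.   0.3  5.8]
lifted 65.2 mm F [ 0.69 -0.   -1.66]
set down F [-0.67  0.14  1.13]
54.0417
```

View pics/s5.png

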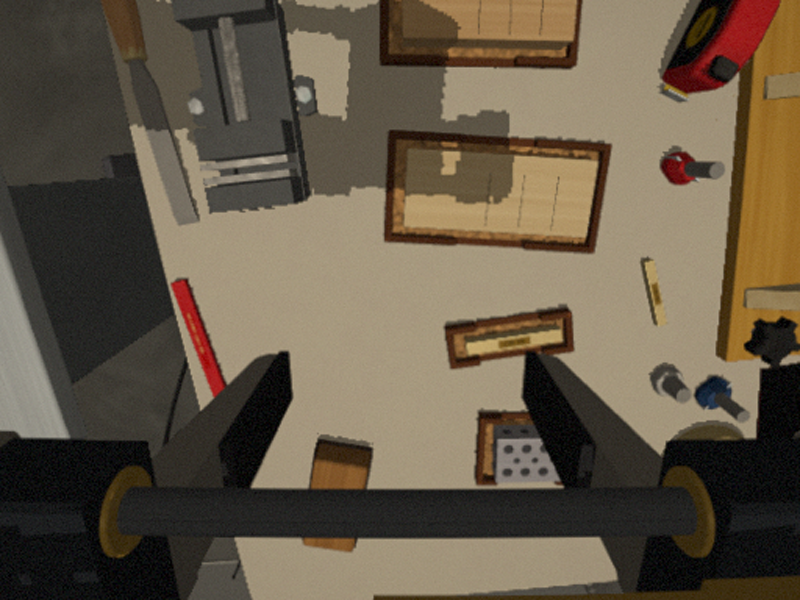

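View pics/top5.png

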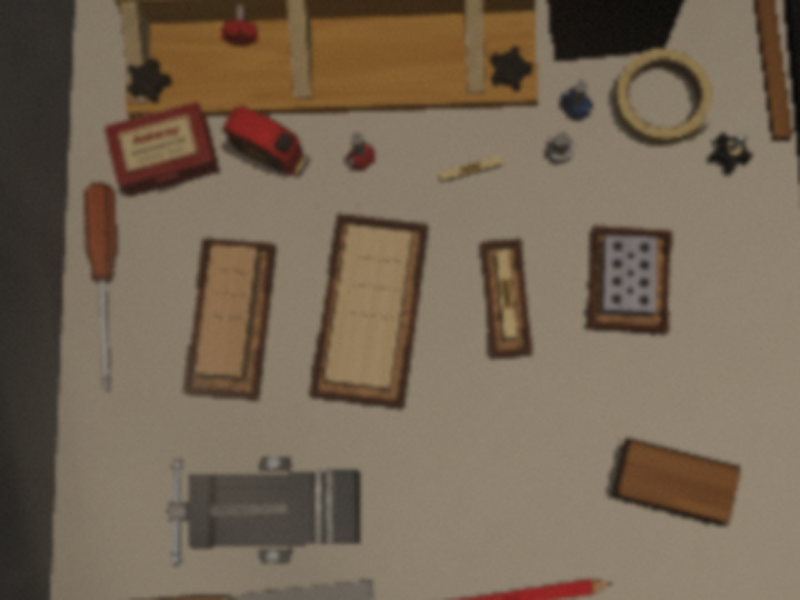

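All four pieces lie inside their trays: maple (230,315), ply (370,310), bar (506,292) and steel (630,275). The sanding block (678,480) and router bit (360,150) are undisturbed, so I'm handing in.

```bash
python3 -c "
from workcell import bot
print(bot.job_done())"
```

```text
the job is handed in; nothing more can be done
None
```

I took the stack apart from the top down, and the last pictures show all four pieces lying in their own trays, with the sanding block and router bit undisturbed; I handed the job in at about 54 s, and no verdict was returned.

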